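# Switch the bench stirrer off at its centre detent

### The job

The stirrer worked by the ball-ended toggle has been left running. Set that toggle upright to its centre off position, without throwing it across to the opposite running side, and let go. Leave the T-handled toggle set as it is and leave the white bottle where it stands.

Things in the scene. Friction and masses are not known exactly. Their poses are not given: they have to be found in the camera images.
- ball_box: Fixed grey control box of the ball-ended toggle, 130 (x, the long way) by 80 (y) by 45 mm tall, yaw up to 80 degrees. Origin: centre of its underside on the bench, z up. The lever pivots 42 mm above the origin and swings along the box's x. Its 8 mm steel stem ends in an 18 mm black ball, centre 55 mm from the pivot: upright, 97 mm straight above the origin; running, about 22 mm to its +x side.
- ball_switch (a joint): Angle of the ball-ended toggle, rad: 0 upright (off), positive leans towards the box's +x. It starts fully or nearly over to the + side (running, 0.32 to 0.46); the other side, beyond about -0.27, is running in reverse; stops at +-0.47. The off position is narrow, about 0.19 either way. It is stiff (about 2 N at the ball) and stays wherever it is left, without springing back.
- tbar_tip (a point): Centre of the handle of the other toggle, to be left as it is: a black crossbar 48 mm long and 12 mm thick, 40 mm from its pivot, on a second box of the same make and size as the first, 170 mm or more away. It leans to one side, about 80 mm above the bench.
- bottle: White plastic bottle, 60 mm in diameter and 140 mm tall, loose on the bench beyond the boxes, to be left standing. Origin at the centre of its underside. (A glass beaker stands near it.)
Things that resemble listed ones, but are neither listed nor needed, are in the scene too. What is shaped like the ball_box but yellow is not meant.

How it is judged:
By the outcome, as a careful person would: the job done as asked, in the order asked, and still so for the second after the job is handed in, with the robot touching nothing.
It also fails if it takes over 32 s, if anything falls off the work surface, if the arm or the gripper's body presses on something with over 40 N, if the wrist force passes 120 N, or if a joint passes its speed limit or range.

### The arm

A 7-joint arm with a two-finger parallel gripper is mounted at the origin on the work surface. World frame = base frame: x ahead of the robot, y to its left, z up, the work surface at z = 0. Lengths are in m, angles in rad, forces in N, time in s.
With the tool pointing down it reaches from about 0.425 to 0.8 m from the base axis. Payload 8.3 kg.
Tool frame: the origin (TCP) lies at the very end of the fingers, on their centre line; the grasp point (between the pads) lies r.tcp_to_grasp behind it (r.tcp_to_grasp is the distance from the TCP to the grasp point, in m); z points along the fingers, y is the line along which they close (so a half turn about z gives the same grasp; the last joint's range is limited). The gripper opens to 85 mm and grips with 20 to 120 N. Pads are 22 mm wide; open, the fingers measure 114 mm over their backs; the gripper's body (76 mm by 85 mm) begins 54 mm behind the grasp point. The pads swing forward as they close: fully open they stand 13 mm farther back than shut.
Start: joints at [-1.361, 0.383, 0.016, 1.37, -0.006, 1.388, -0.046], TCP at [0.168, 0.602, 0.231] pointing down, gripper open.
Joint ranges: [-2.95, 2.95], [-0.25, 2.06], [-1.52, 1.56], [0.18, 2.33], [-1.44, 4.58], [0.02, 2.06], [-3.01, 3.01]. Speed limits (rad/s): [2.39, 2.39, 3.01, 3.01, 3.14, 3.14, 3.14].

### API

Orientations are given as a unit quaternion [x, y, z, w].
In Python, from bench import r gives the robot as it stands.
- The arm moves only by the tool send_rows, never from a script. Its arguments are lists of equal length, an entry for each row: "offset": the shift along the tool's x, y, z in m, a list of three; "twist": the turn, a rotation vector about the tool's x, y, z in rad, a list of three; "hand": the gripper's target within -1 to 1 (fully open at 1, half-way at 0, shut at -1). In form: {"offset": [[x, y, z], ...], "twist": [[rx, ry, rz], ...], "hand": [hand, ...]}. A call has 1 to 12 rows; each row shifts and turns the commanded pose from where the row before left it, along the tool's axes as they then stand; what a row does not reach is not made up. A row lasts 1/10 s, in which the tool goes at most 50 mm and 8.59 degrees, less where a joint would pass 70% of its speed; a pose out of reach is approached as far as the arm can. A call with a gripper value outside its range is refused whole. The fingers move at their own pace and stop on an object; "newtons" is the grip in N (left out, the last holds). Time passes only in rows, so rows that do not move let the fingers close. It gives the time, the measured TCP pose, the force, the opening and the grip force at its end, in the units of the state.
- r.read_state(): the state, without advancing time (a new reading comes with each control period).
- r.snapshot(name): name is "scene" or "top" or "wrist"; returns a dict with "frame" (480x640x3 uint8, red, green, blue), "fx", "fy", "cx", "cy" (pixels), "T" (4x4, takes a point from camera to world coordinates). Camera axes: x right, y down, z forward; pixel columns grow to the right and rows downward; lengths in m; the calibration is good to about 2 mm. A picture is of the moment at which its call begins. There is no depth.
- r.finish_job(): hands the job in; it is judged then, once.
Trained networks look in a picture, given as the dict that the camera call returned (one of the last four; its "shot" number tells which), for a name from the list of things; names that differ only in an ending like _2 or _b are one class to them, and where a whole thing is asked for, a point or a joint stands for the part that bears it (a point fixed in the world has none). Each returns a list of dicts, best first, with "conf" (0 to 1); they miss things now and then, are a little off and sometimes report something else, mostly with a low value. They report only what shows in the picture. A call takes as long as a camera call. They do not tell look-alikes from the thing itself.
- r.search_frame(picture, label): "bbox" ([left, top, right, bottom] as shares, 0 to 1, of the picture: columns of its width, rows of its height, round what is visible of it).
- r.outline_of(picture, label): "region" (480x640 bool, what is visible of it) and "bbox" ([left, top, right, bottom] as shares, 0 to 1, of the picture: columns of its width, rows of its height, round what is visible of it).
- r.place_of(picture, label): "position" ([column, row] as shares, 0 to 1, of the picture: columns of its width, rows of its height: a listed point, or the origin of a listed thing).
The state is a dict: "clock": time; "joints": joint angles; "qvel": joint speeds; "joint_torque": joint torques, N m; "position": TCP position; "orientation": TCP orientation; "ft_force": force on the tool from outside, world axes, zero at the start; "wrist_torque": the same for the moment, N m; "opening": opening from 0.0 (shut) to 1.0 (fully open); "grasp_force": force on a finger pad.
Only numpy, scipy, OpenCV 4.12 (cv2) and the standard library are available. Lean on these libraries where they do the work, as an engineer would, in place of code of your own. Each camera call takes 0.05 s, during which the arm holds its last target. There are 200 camera calls.

## Working session

There is one attempt and no reset: what is moved stays moved. The work goes in short steps, Python scripts to look and compute and a tool call to move; the robot and the scene stay as the last step left them, time stands still between calls to the robot, and variables do not carry over. Pictures are saved under pics/ and viewed, at most 10 in all, crops included, and the job is handed in when it is done.

Besides the shell and the picture viewer there is one more tool, called as name(argument=value, ...) on one line, values as JSON. send_rows: Moves the arm, as the interface text tells. Its arguments: {"type":"object","properties":{"offset":{"type":"array"},"twist":{"type":"array"},"hand":{"type":"array"},"newtons":{"type":"number"}},"required":["offset","twist","hand"]}

```bash
mkdir -p pics
cat > h.py <<'E'
import numpy as np, cv2
from bench import r
def save(p,n): cv2.imwrite('pics/'+n,p['frame'][:,:,::-1])
def ray(p,u,v):
    T=np.array(p['T']); d=T[:3,:3]@np.array([(u-p['cx'])/p['fx'],(v-p['cy'])/p['fy'],1]); return T[:3,3],d
def atz(p,u,v,z):
    o,d=ray(p,u,v); return o+d*(z-o[2])/d[2]
def proj(p,X):
    T=np.array(p['T']); c=T[:3,:3].T@(np.array(X)-T[:3,3]); return np.array([p['fx']*c[0]/c[2]+p['cx'],p['fy']*c[1]/c[2]+p['cy']])
E
python3 - <<'E'
from h import *
print(r.read_state()['orientation'],r.tcp_to_grasp)
for n in('top','scene'):
    p=r.snapshot(n); save(p,n+'1.png')
    for l in('ball_box','ball_switch','tbar_tip','bottle'):
        print(n,l,[(np.round(np.array(d['position'])*[640,480]),round(d['conf'],2)) for d in r.place_of(p,l)] if l!='ball_switch' else '',[(np.round(np.array(d['bbox'])*[640,480,640,480]),round(d['conf'],2)) for d in r.search_frame(p,l)])
a=cv2.imread('pics/top1.png');b=cv2.imread('pics/scene1.png')
E
```

```text
[ 1.35961147e-01  9.90713668e-01 -9.92135562e-04 -1.01349214e-04] 0.0187
top ball_box [(array([230., 256.]), 0.92), (array([231., 360.]), 0.64)] [(array([183., 321., 266., 408.]), 0.95), (array([188., 211., 266., 297.]), 0.62), (array([374., 280., 401., 294.]), 0.41)]
top ball_switch  [(array([222., 234., 230., 253.]), 0.49)]
top tbar_tip [(array([389., 292.]), 0.53)] [(array([377., 282., 400., 296.]), 0.79)]
top bottle [(array([409., 166.]), 0.82)] [(array([396., 132., 441., 180.]), 0.95)]
scene ball_box [(array([278., 189.]), 0.82), (array([365., 212.]), 0.76)] [(array([252., 143., 311., 210.]), 0.94), (array([331., 174., 401., 239.]), 0.85)]
scene ball_switch  [(array([364., 176., 380., 199.]), 0.63), (array([276., 143., 284., 172.]), 0.52), (array([350., 323., 405., 420.]), 0.31)]
scene tbar_tip [(array([247., 263.]), 0.74)] [(array([235., 252., 255., 283.]), 0.79)]
scene bottle [(array([370., 397.]), 0.94)] [(array([350., 322., 406., 422.]), 0.88)]
```

View pics/top1.png

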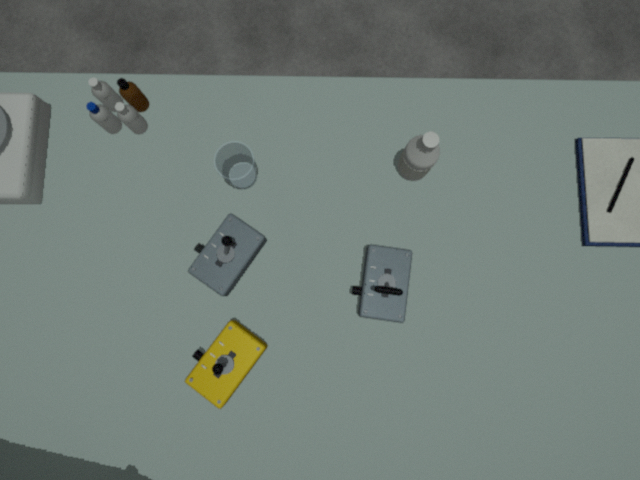

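View pics/scene1.png

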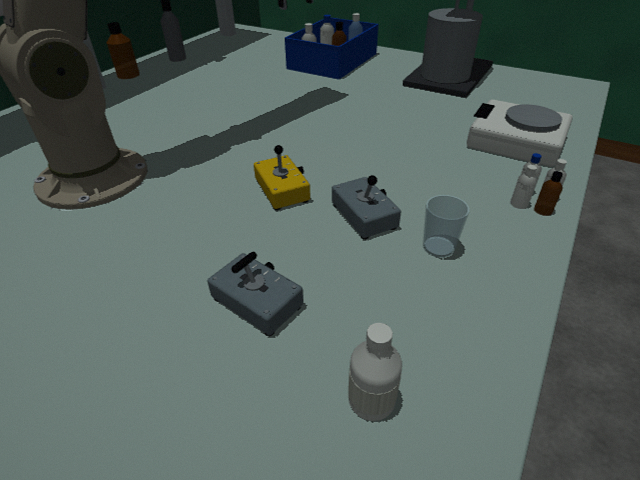

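Top view candidates: a grey box with a ball at (228,241), a yellow box with a ball at (218,369), which is excluded, and a grey box with a T-handle at (388,291), which must be left alone. I choose the grey box at (228,241), seen at (372,181) in the scene view. The bottle is at (420,150) in the top view, clear of it.

Run:
```python
from h import *
t=r.snapshot('top'); s=r.snapshot('scene')
def ball(p,c,w=14):
    g=p['frame'].max(2)[c[1]-w:c[1]+w,c[0]-w:c[0]+w]
    m=(g<40).astype(np.uint8); n,l,st,ce=cv2.connectedComponentsWithStats(m)
    for i in range(1,n):
        if st[i,4]>15: print(st[i],ce[i]+[c[0]-w,c[1]-w])
    i=1+np.argmax(st[1:,4]); return ce[i]+[c[0]-w,c[1]-w]
a=ball(t,(228,241),11);b=ball(s,(372,180),8)
o1,d1=ray(t,*a);o2,d2=ray(s,*b)
k=np.linalg.lstsq(np.c_[d1,-d2],o2-o1,rcond=None)[0]
print('ball',o1+d1*k[0],o2+d2*k[1])
for d in r.outline_of(t,'ball_box'):
    m=d['region'].astype(np.uint8); print(d['conf'],cv2.minAreaRect(cv2.findNonZero(m)))
# grey top corners in top view
for (u,v) in [(231,214),(266,239),(225,296),(188,269)]: print(np.round(atz(t,u,v,.045),4))
print('cams',o1,o2)
c=cv2.resize(t['frame'][190:320,150:310],None,fx=4,fy=4,interpolation=2)
d=cv2.resize(s['frame'][160:250,320:480],None,fx=4,fy=4,interpolation=2)
cv2.imwrite('pics/c.png',cv2.resize(np.vstack([c,d]),None,fx=.68,fy=.68)[:,:,::-1])
```

```text
[ 5  6 13 10 93] [227.55913978 240.95698925]
[ 4  4  9 12 80] [371.55  180.675]
ball [0.60248573 0.15967418 0.09022989] [0.60515448 0.16131537 0.09095775]
0.92 ((224.42529296875, 252.59848022460938), (55.68596649169922, 75.713134765625), 37.1847038269043)
0.77 ((222.2931365966797, 360.2429504394531), (56.754032135009766, 81.27149200439453), 35.65532684326172)
[0.6576 0.1651 0.045 ]
[0.6133 0.1014 0.045 ]
[0.5122 0.1698 0.045 ]
[0.5584 0.2365 0.045 ]
cams [0.49991127 0.00708077 0.81040049] [ 0.86227289 -0.44665917  0.51909458]
```

View pics/c.png

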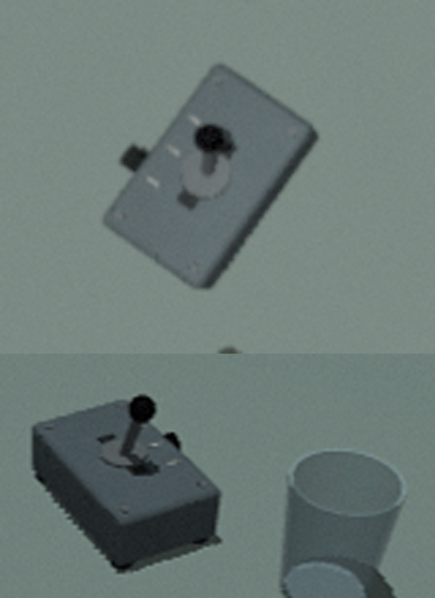

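The close crop confirms a grey box with a black ball and a stem leaning towards one end, at about (.604,.160,.091). The box is centred near (.586,.168), and its +x direction is about (.82,-.57). I'll move over it, then turn so the fingers close along the box's x.

send_rows(offset=[[-0.043,-0.025,0],[-0.043,-0.025,0],[-0.043,-0.025,0],[-0.043,-0.025,0],[-0.043,-0.025,0],[-0.043,-0.025,0],[-0.043,-0.025,0],[-0.043,-0.025,0],[-0.043,-0.025,0],[-0.043,-0.025,0],[-0.043,-0.025,0],[-0.043,-0.025,0]], twist=[[0,0,0],[0,0,0],[0,0,0],[0,0,0],[0,0,0],[0,0,0],[0,0,0],[0,0,0],[0,0,0],[0,0,0],[0,0,0],[0,0,0]], hand=[1,1,1,1,1,1,1,1,1,1,1,1])

```text
clock: 2.15
position: [0.5856, 0.1725, 0.2316]
orientation: [0.136, 0.991, 0.0, 0.0]
ft_force: [1.2, 0.6, 0.1]
opening: 0.997
grasp_force: 0.0
```

send_rows(offset=[[0,0,0],[0,0,0],[0,0,0],[0,0,0],[0,0,0],[0,0,0],[0,0,0],[0,0,0],[0,0,0],[0,0,0],[0,0,0],[0,0,0]], twist=[[0,0,0.145],[0,0,0.145],[0,0,0.145],[0,0,0.145],[0,0,0.145],[0,0,0.145],[0,0,0.145],[0,0,0.145],[0,0,0.145],[0,0,0.145],[0,0,0.145],[0,0,0.145]], hand=[1,1,1,1,1,1,1,1,1,1,1,1])

```text
clock: 3.35
position: [0.5844, 0.1741, 0.2313]
orientation: [0.846, 0.532, 0.0, -0.0]
ft_force: [-0.5, 0.1, -0.4]
opening: 1.003
grasp_force: 0.0
```

Run:
```python
from h import *
from scipy.spatial.transform import Rotation as R
s=r.read_state(); M=R.from_quat(s['orientation']).as_matrix()
print(s['clock'],s['position'],'\n',M.round(3),s['joints'],s['opening'])
p=r.snapshot('wrist'); save(p,'w1.png')
print('cam',np.array(p['T'])[:3].round(3))
for l in('ball_box','ball_switch'):
  for d in r.outline_of(p,l): print(l,d['conf'],np.array(d['bbox'])*[640,480,640,480],cv2.minAreaRect(cv2.findNonZero(d['region'].astype(np.uint8))))
for d in r.place_of(p,'ball_box'):
  q=np.array(d['position'])*[640,480]; print(d['conf'],q,atz(p,*q,0))
for k,X in dict(c0=(.586,.168,.045),ball=(.604,.1605,.0925)).items(): print(k,proj(p,X))
```

```text
3.35 [0.58441352 0.1740902  0.23130294] 
 [[ 0.433  0.901 -0.   ]
 [ 0.901 -0.433  0.   ]
 [ 0.    -0.    -1.   ]] [-0.81505276  0.39698708  0.650636    1.43834083 -0.24063705  1.38664057
 -0.60579917] 1.0033368761952912
cam [[ 0.901 -0.415 -0.123  0.614]
 [-0.433 -0.864 -0.256  0.239]
 [ 0.     0.284 -0.959  0.374]]
ball_box 0.65 [ 82.88  233.616 227.712 341.904] ((153.76272583007812, 287.53253173828125), (145.729736328125, 106.49151611328125), 1.2319774627685547)
ball_box 0.6 [246.272 139.488 402.368 260.016] ((326.00982666015625, 199.21287536621094), (148.81158447265625, 108.48302459716797), 7.666804790496826)
ball_switch 0.68 [105.792 301.296 148.224 341.28 ] ((130.5, 319.0000305175781), (20.50609588623047, 51.61879348754883), 45.0)
ball_switch 0.67 [319.872 207.792 360.384 241.104] ((343.2470397949219, 220.7882080078125), (42.952232360839844, 23.42848777770996), 49.398704528808594)
0.63 [166.4   282.912] [0.39617415 0.16546012 0.        ]
0.62 [324.48  199.104] [0.58799361 0.17413193 0.        ]
c0 [326.03243869 215.39189753]
ball [352.2443346  227.89963595]
```

View pics/w1.png

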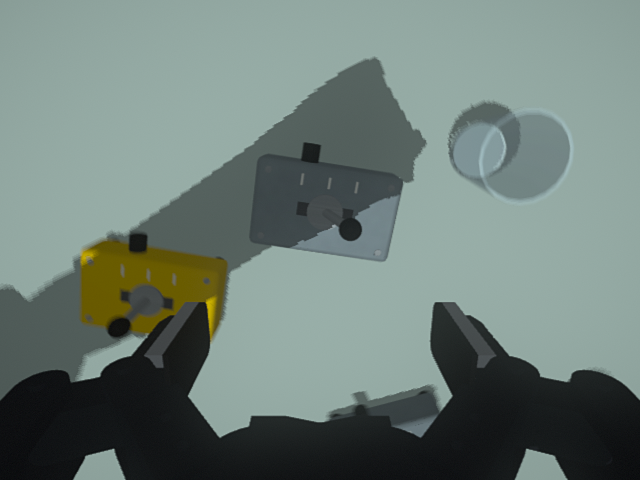

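The wrist view shows the grey box with corners (262,154), (402,178), (386,262) and (250,243), the ball at (350,229), and the beaker off to the right at (525,155).

Run:
```python
from h import *
p=r.snapshot('wrist')
C=np.array([atz(p,u,v,.045)[:2] for u,v in[(260,154),(404,179),(387,262),(249,243)]])
print(C,C.mean(0)); e=(C[1]-C[0]+C[2]-C[3]); a=np.arctan2(e[1],e[0]); print('yaw',a, np.linalg.norm(C[1]-C[0]),np.linalg.norm(C[3]-C[0]),np.linalg.norm(C[2]-C[3]))
b=atz(p,350,229,.0925)[:2]; print('ball',b)
ax=np.array([np.cos(a),np.sin(a)]); n=np.array([-ax[1],ax[0]])
for c in (C.mean(0),np.array([.586,.168]),np.array([.588,.174])): print((b-c)@ax,(b-c)@n)
```

```text
[[0.557502   0.24061402]
 [0.66104852 0.16871218]
 [0.6186877  0.10386826]
 [0.51148375 0.17437983]] [0.58718049 0.17189357]
yaw -0.5942607461441879 0.12606250414558678 0.08065139458592889 0.1283143367859673
ball [0.60219294 0.16064741]
0.01873543604542234 -0.0009127308152332685
0.01753354980056782 0.0029742897224261013
0.019235802875581735 -0.003116878841043917
```

send_rows(offset=[[0,0,0],[-0.001,0.01,0],[0,0,0.03],[0,0,0.03],[0,0,0.03],[0,0,0.03],[0,0,0.02],[0,0,0.02],[0,0,0],[0,0,0]], twist=[[0,0,0.145],[0,0,0],[0,0,0],[0,0,0],[0,0,0],[0,0,0],[0,0,0],[0,0,0],[0,0,0],[0,0,0]], hand=[1,1,1,1,1,1,1,1,1,1])

```text
clock: 4.6
position: [0.5926, 0.167, 0.0716]
orientation: [0.881, 0.474, -0.0, 0.0]
ft_force: [0.3, 0.2, 1.1]
opening: 1.0
grasp_force: 0.0
```

Run:
```python
from h import *
p=r.snapshot('wrist'); save(p,'w2.png'); print(r.read_state()['position'],r.read_state()['ft_force'])
print(proj(p,(.5857,.1719,.097)))
```

```text
[0.59314703 0.16723645 0.07233277] [ 0.57789815 -0.78309877  0.28029917]
[299.64562233 336.21263347]
```

View pics/w2.png

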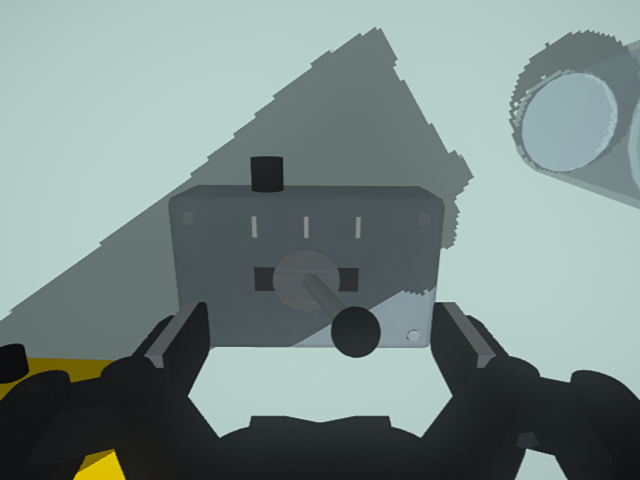

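The ball at (356,332) lies between the fingers. The disc and middle mark are at column 306, so the pivot plane is about 7 mm to the tool's -y. I'll shift onto it and close.

send_rows(offset=[[0,-0.0035,0],[0,-0.0035,0],[0,0,0],[0,0,0],[0,0,0],[0,0,0],[0,0,0],[0,0,0],[0,0,0],[0,0,0]], twist=[[0,0,0],[0,0,0],[0,0,0],[0,0,0],[0,0,0],[0,0,0],[0,0,0],[0,0,0],[0,0,0],[0,0,0]], hand=[1,1,0.4,0.2,0,-0.2,-0.4,-0.6,-0.7,-0.7], newtons=20)

```text
clock: 5.65
position: [0.5865, 0.1713, 0.0714]
orientation: [0.881, 0.472, 0.0, 0.0]
ft_force: [1.3, -2.5, 4.5]
opening: 0.189
grasp_force: 19.4
```

Run:
```python
from h import *
p=r.snapshot('wrist'); save(p,'w3.png'); s=r.read_state(); print(s['position'],s['ft_force'],s['opening'],s['grasp_force'])
```

```text
[0.5865267  0.17136853 0.07144673] [ 1.61524191 -2.01828352  3.98072855] 0.19195354691418204 19.40472722053528
```

View pics/w3.png

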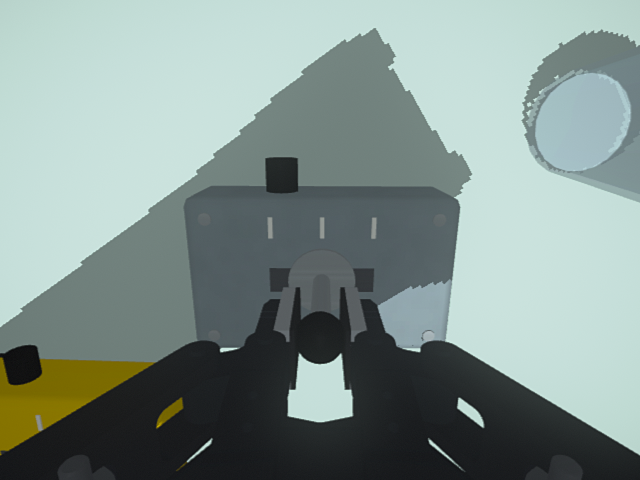

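The ball at (320,337) is held, with the stem upright over the middle mark at (322,228). I'll open, rise and check.

send_rows(offset=[[0,0,0],[0,0,0],[0,0,0],[0,0,0],[0,0,0],[0,0,-0.02],[0,0,-0.03],[0,0,-0.04],[0,0,-0.04],[0,0,-0.03],[0,0,0],[0,0,0]], twist=[[0,0,0],[0,0,0],[0,0,0],[0,0,0],[0,0,0],[0,0,0],[0,0,0],[0,0,0],[0,0,0],[0,0,0],[0,0,0],[0,0,0]], hand=[-0.3,0,0.4,0.8,1,1,1,1,1,1,1,1])

```text
clock: 6.9
position: [0.5866, 0.1716, 0.2317]
orientation: [0.881, 0.472, 0.001, -0.0]
ft_force: [-0.0, 0.1, -0.7]
opening: 0.999
grasp_force: 0.0
```

Run:
```python
from h import *
p=r.snapshot('wrist'); s=r.snapshot('scene'); print(r.read_state()['position'],proj(p,(.5862,.1716,.097)),proj(s,(.5862,.1716,.097)))
a=cv2.resize(p['frame'][120:340,160:480],(640,440)); b=cv2.resize(s['frame'][140:340,200:440],(0,0),fx=1,fy=1) if 0 else s['frame'][140:300,200:460]
b=cv2.copyMakeBorder(b,0,0,0,380,cv2.BORDER_CONSTANT)
cv2.imwrite('pics/f.png',np.vstack([a,b])[:,:,::-1])
```

```text
[0.58568805 0.17151186 0.22989331] [320.99045377 224.64009009] [364.68657473 172.3068683 ]
```

View pics/f.png

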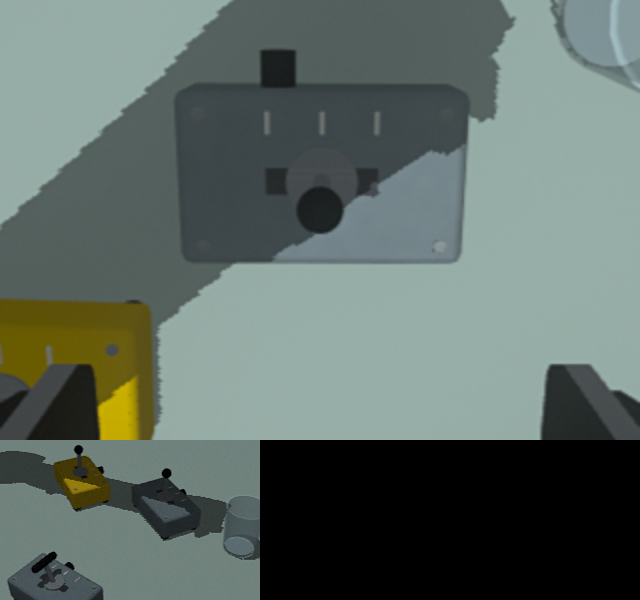

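The ball at crop (320,210) is in line with the middle mark at (321,123), so the lever is upright. The gripper is clear, and the T-handle is unchanged.

```bash
python3 -c "
from bench import r
print(r.finish_job())"
```

```text
the job is handed in; nothing more can be done
None
```

The ball-ended toggle is upright in its off position and released, the T-handled toggle and the bottle were not touched, and the job was handed in at about 7 s of the 32 s allowed.

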